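Kitchen scale check: clear the pan and hold the next weight ready over it

ROBOT

A 6-joint arm with a two-finger parallel gripper is mounted at the origin on a cart in front of the work surface, level with it; the furniture and walls round the work are solid. World frame = base frame: x ahead of the robot, y to its left, z up, the work surface at z = 0. Lengths are in m, angles in rad, forces in N, time in s.
With the tool pointing down it reaches from about 0.3 to 0.775 m from the base axis. Payload 14.6 kg.
Tool frame: the origin (TCP) lies at the very end of the fingers, on their centre line; the grasp point (between the pads) lies 19 mm behind it (ctrl.grasp_offset is the distance from the TCP to the grasp point, in m); z points along the fingers, y is the line along which they close (so a half turn about z gives the same grasp; the last joint's range is limited). The gripper opens to 94 mm and grips with 3 to 60 N. Pads are 16 mm wide; open, the fingers measure 119 mm over their backs; the gripper's body (75 mm by 177 mm) begins 78 mm behind the grasp point.
Start: joints at [1.179, 0.3, 1.521, -0, 1.321, -0.067], TCP at [0.176, 0.521, 0.205] pointing down, gripper open.
Joint ranges: [-3.03, 3.03], [-0.79, 2.21], [0.23, 2.52], [-1.04, 4.18], [0, 3.07], [-2.55, 2.55]. Speed limits (rad/s): [2.22, 2.22, 2.57, 3.14, 3.14, 3.14].

INTERFACE

Orientations are given as [roll, pitch, yaw] about the fixed x, y, z axes, in that order (R = Rz(yaw) Ry(pitch) Rx(roll)).
In Python, from station import ctrl gives the robot as it stands.
- The arm moves only by the tool step_arm, never from a script. Its argument "plan" is a list that holds one entry, the list of rows, each a list of 6 numbers: the shift along the tool's x, y, z in units of 30 mm (1.0 is 30 mm), then the turn, a rotation vector about the tool's x, y, z in units of 6 degrees (1.0 is 6 degrees). In form: [[[dx, dy, dz, wx, wy, wz], ...]]. A call has 1 to 8 rows; each row is the pose to reach, as a shift and turn from the pose commanded when the call began, along the tool's axes at that moment; what a row does not reach only later rows make up. A row lasts 1/12 s, in which the tool goes at most 41.7 mm and 7.16 degrees, less where a joint would pass 70% of its speed; a pose out of reach is approached as far as the arm can. A call with a gripper value outside its range is refused whole. "grip" is the opening, from 0 (shut) to 1 (fully open), set as the call begins (left out, the last holds). The fingers move at their own pace and stop on an object; "squeeze" is the grip in N (left out, the last holds). Time passes only in rows, so rows that repeat a pose let the fingers close. It gives the time, the measured TCP pose, the force, the opening and the grip force at its end, in the units of the state.
- ctrl.get_obs(): the state, without advancing time (a new reading comes with each control period).
- ctrl.camera(name): name is "side" or "top"; returns the picture (384x512x3 uint8, red, green, blue); there is no depth.
- ctrl.camera_model(name): a dict with "intrinsics" (3x3 intrinsics, pixels), "k1" (the pictures are not rectified: a ray, as slopes to the right and down, at radius r is drawn at 1 + k1 r^2 times it, then the intrinsics apply), "R" (3x3) and "t" (3): a world point X has camera coordinates R X + t. Camera axes: x right, y down, z forward; pixel columns grow to the right and rows downward; lengths in m; the calibration is good to about 2 mm. A picture is of the moment at which its call begins. camera_model takes no time and is no camera call.
- ctrl.hand_in(): hands the job in; it is judged then, once.
Trained networks look in the newest picture that a camera, given by its name, has taken for a name from the list of things; names that differ only in an ending like _2 or _b are one class to them, and where a whole thing is asked for, a point or a joint stands for the part that bears it (a point fixed in the world has none). Each returns a list of dicts, best first, with "confidence" (0 to 1); they miss things now and then, are a little off and sometimes report something else, mostly with a low value. They report only what shows in the picture. A call takes as long as a camera call. They do not tell look-alikes from the thing itself.
- ctrl.masks_of(query, camera): "pixels" (384x512 bool, what is visible of it) and "at" ([column, row] in pixels, amid what is visible of it).
- ctrl.place_of(query, camera): "at" ([column, row] in pixels: a listed point, or the origin of a listed thing).
The state is a dict: "time_s": time; "qpos": joint angles; "joint_vel": joint speeds; "tau": joint torques, N m; "ee_pos": TCP position; "eef_rot": TCP orientation; "force": force on the tool from outside, world axes, zero at the start; "moment": the same for the moment, N m; "grip_width": finger opening in m; "grip_force": force on a finger pad.
Only numpy, scipy, OpenCV 4.12 (cv2) and the standard library are available. Lean on these libraries where they do the work, as an engineer would, in place of code of your own. Each camera call takes 0.05 s, during which the arm holds its last target. There are 200 camera calls.

TASK

I am checking the kitchen scale, and it needs an empty pan to take its zero. Lift the 200 g check weight (blue disc) off the pan and put it back in its own blue-ringed socket in the wooden block, then take the 500 g weight (red disc) over the mills and the tin, without moving them, and hold it upright about a centimetre above the middle of the pan, never letting it touch the scale. Finish there still holding it in the gripper, with the 200 g and 100 g weights left in their sockets, so that I can zero the scale before you load it.

Things in the scene. Friction and masses are not known exactly. Their poses are not given: they have to be found in the camera images.
- scale: low grey kitchen scale, fixed; origin on the worktop under the centre of its pan; its body reaches 77 mm to +x, 123 mm to -x (front, with a black control strip and grey display, 20 mm high) and 80 mm to either side; it may stand left or right of the robot, the weight block on the other side
- pan_center (a point): centre of the top face of the scale's square metal pan (144 x 150 mm, 4 mm thick), 26 mm above the worktop when empty; two thin dark rings (47 and 100 mm diameter) are drawn round this point
- scale_pan (a joint): how far the pan is pressed down on its spring, m: 0 when empty, about 0.8 mm with the 200 g weight, 2 mm with 500 g, stop at 4 mm (stiffness 2500 N/m)
- weight_block: wooden block with three sockets in a row along its y axis, 108 x 230 x 24 mm with rounded edges, fixed to the worktop; origin at the centre of its underside; note for both sides: right of y = 0.11 m wall cabinets hang 0.42 m above the worktop, from x = 0.61 m back, so keep the raised arm in front of them
- slot_200 (a point): centre of the floor of the socket with the blue ring, the home of the 200 g weight: round hole 32 mm diameter, 14 mm deep with a 2 mm chamfer, straight down into the block; the mouth is 14 mm above this point (block top); in the block's frame it lies at y = -65 mm
- slot_500 (a point): centre of the floor of the socket with the red ring, the home of the 500 g weight: round hole 42 mm diameter, 14 mm deep with a 2 mm chamfer, straight down into the block; the mouth is 14 mm above this point (block top); in the block's frame it lies at y = 65 mm
- weight_200: steel knob weight: cylinder 28 mm diameter and 34 mm high, then a thin neck and a knob 20 mm diameter with a blue disc on top, 51 mm high in all, 200 g; origin at the centre of its underside, z up along its axis (yaw means nothing, it is round). Stands on the scale's pan at the start.
- weight_500: steel knob weight: cylinder 38 mm diameter and 46 mm high, then a thin neck and a knob 26 mm diameter with a red disc on top, 66 mm high in all, 500 g; origin at the centre of its underside, z up along its axis (yaw means nothing, it is round). Stands in its socket at the start, so that the lowest 14 mm are sunk.
- weight_100: steel knob weight: cylinder 22 mm diameter and 27 mm high, then a thin neck and a knob 16 mm diameter with a yellow disc on top, 42 mm high in all, 100 g; origin at the centre of its underside, z up along its axis (yaw means nothing, it is round). Stands in the middle socket (yellow ring), leave alone.
- salt_mill: tall glass mill with pink filling and black head, 43 mm diameter, 170 mm high; origin at the centre of its underside; stands loose between scale and block, leave alone
- pepper_mill: tall glass mill with dark grey filling and black head, 43 mm diameter, 170 mm high; origin at the centre of its underside; stands loose between scale and block, leave alone
- mill_1: small glass shaker with grey domed cap, 44 mm diameter, 90 mm high; origin at the centre of its underside; stands loose between scale and block, leave alone
- tin_1: small gold-lidded food tin, 75 mm diameter, 58 mm high; origin at the centre of its underside; stands loose between scale and block, leave alone
- slot_100 (a point): centre of the floor of the socket with the yellow ring, the home of the 100 g weight: round hole 26 mm diameter, 14 mm deep with a 2 mm chamfer, straight down into the block; the mouth is 14 mm above this point (block top); in the block's frame it lies at y = 0 mm
There are look-alikes about, which are no part of the job. What is shaped like the weight_500 but orange or pink is not meant.

How it is judged:
By the outcome, as a careful person would: the job done as asked, in the order asked, and still so for the second after the job is handed in, while the arm keeps its last pose, push and grip.
It also fails if it takes over 72 s, if anything falls off the work surface, if the arm or the gripper's body presses on something with over 40 N, if the wrist force passes 120 N, or if a joint passes its speed limit or range.

## Working session

There is one attempt and no reset: what is moved stays moved. The work goes in short steps, Python scripts to look and compute and a tool call to move; the robot and the scene stay as the last step left them, time stands still between calls to the robot, and variables do not carry over. Pictures are saved under pics/ and viewed, at most 10 in all, crops included, and the job is handed in when it is done.

Besides the shell and the picture viewer there is one more tool, called after "Call:" by a JSON object that holds its "name" and its "arguments", one argument or row to a line. step_arm: Moves the arm, as the interface text tells. Its arguments: {"type":"object","properties":{"plan":{"type":"array","items":{"type":"array","items":{"type":"array","items":{"type":"number"}}}},"grip":{"type":"number"},"squeeze":{"type":"number"}},"required":["plan"]}

```bash
mkdir -p pics; cat > h.py <<'E'
import numpy as np, cv2
from station import ctrl
def ray(cam,px):
    m=ctrl.camera_model(cam);K=np.array(m["intrinsics"]);k=m["k1"];R=np.array(m["R"]);t=np.array(m["t"])
    d=np.array([[k,0,0,0]]).astype(float)
    u=cv2.undistortPoints(np.array([[px]],float),K,d)[0,0]
    return -R.T@t, R.T@np.array([u[0],u[1],1])
def at_z(cam,px,z):
    o,d=ray(cam,px); return o+d*(z-o[2])/d[2]
def proj(cam,X):
    m=ctrl.camera_model(cam);K=np.array(m["intrinsics"]);c=np.array(m["R"])@np.array(X,float)+np.array(m["t"])
    s=c[:2]/c[2]; s=s*(1+m["k1"]*(s@s)); return K[:2,:2]@s+K[:2,2]
def tri(p1,p2):
    (a,d),(b,e)=ray("top",p1),ray("side",p2); s=np.linalg.lstsq(np.c_[d,-e],b-a,rcond=None)[0]
    return (a+d*s[0]+b+e*s[1])/2, np.linalg.norm(a+d*s[0]-b-e*s[1])
E
python3 - <<'E'
from h import *
np.set_printoptions(precision=4,suppress=True)
ims=[ctrl.camera(c) for c in("top","side")]
for c,i in zip(("top","side"),ims): cv2.imwrite(f"pics/{c}0.png",cv2.cvtColor(i,cv2.COLOR_RGB2BGR)); print(c,ray(c,(256,192)))
Z=dict(pan_center=.025,slot_200=.01,slot_500=.01,slot_100=.01,weight_200=.025,weight_500=.01,weight_100=.01,salt_mill=0,pepper_mill=0,mill_1=0,tin_1=0,scale=0,weight_block=0)
for q,z in Z.items():
  for c in("top","side"):
    for r in ctrl.place_of(q,c)[:3]: print(q,c,np.round(r["at"],1),round(r["confidence"],2),at_z(c,r["at"],z)[:2])
print(ctrl.get_obs())
E
```

```text
top (array([0.2914, 0.0111, 1.3282]), array([ 0.1652, -0.0223, -0.986 ]))
side (array([ 0.1527, -0.5519,  1.1455]), array([ 0.265 ,  0.4398, -0.8582]))
pan_center top [162.  202.4] 0.65 [0.473  0.2986]
pan_center top [163.  203.7] 0.52 [0.4686 0.2951]
pan_center side [195.3 123.4] 0.72 [0.4717 0.3159]
slot_200 top [333.1 199.3] 0.75 [ 0.4878 -0.2838]
slot_200 top [351.7 193.8] 0.74 [ 0.5071 -0.3496]
slot_200 top [318.5 211.5] 0.68 [ 0.4456 -0.2321]
slot_200 side [289.4 276.8] 0.89 [ 0.4445 -0.2209]
slot_200 side [339.9 303.9] 0.82 [ 0.5087 -0.3416]
slot_200 side [317.4 288.8] 0.75 [ 0.485  -0.2826]
slot_500 top [333.1 199.3] 0.75 [ 0.4878 -0.2838]
slot_500 top [351.7 193.8] 0.74 [ 0.5071 -0.3496]
slot_500 top [318.5 211.5] 0.68 [ 0.4456 -0.2321]
slot_500 side [289.4 276.8] 0.89 [ 0.4445 -0.2209]
slot_500 side [339.9 303.9] 0.82 [ 0.5087 -0.3416]
slot_500 side [317.4 288.8] 0.75 [ 0.485  -0.2826]
slot_100 top [333.1 199.3] 0.75 [ 0.4878 -0.2838]
slot_100 top [351.7 193.8] 0.74 [ 0.5071 -0.3496]
slot_100 top [318.5 211.5] 0.68 [ 0.4456 -0.2321]
slot_100 side [289.4 276.8] 0.89 [ 0.4445
[... 1556 characters left out ...]
9] 0.9 [0.4817 0.3019]
scale side [200.2 131.6] 0.61 [0.4765 0.3003]
weight_block top [332.8 203.6] 0.91 [ 0.4742 -0.2845]
weight_block top [237.7 203.9] 0.19 [0.4723 0.0438]
weight_block side [313.  291.6] 0.72 [ 0.4747 -0.2803]
{'time_s': 1.4, 'qpos': array([ 1.1794,  0.2999,  1.521 , -0.    ,  1.3207, -0.0666]), 'joint_vel': array([ 0.0009,  0.0003,  0.0015,  0.0009,  0.0014, -0.0003]), 'tau': array([  0.0012, -53.1654, -35.2924,   0.0709,   0.0212,   0.    ]), 'ee_pos': array([0.1755, 0.5212, 0.2055]), 'eef_rot': array([3.1416, 0.    , 2.8168]), 'force': array([ 0.6483, -0.5602, -0.2822]), 'moment': array([ 0.0512,  0.0074, -0.0005]), 'grip_force': 0.0, 'grip_width': 0.09413240108838788}
```

```bash
python3 - <<'E'
import cv2,numpy as np
a=cv2.imread("pics/top0.png");b=cv2.imread("pics/side0.png")
cv2.imwrite("pics/v1.png",cv2.resize(a[140:290,110:380],None,fx=2.95,fy=2.95,interpolation=2))
cv2.imwrite("pics/v2.png",cv2.resize(b[80:340,120:380],None,fx=2.3,fy=2.3,interpolation=2))
E
```

```text
(no output)
```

View pics/v1.png

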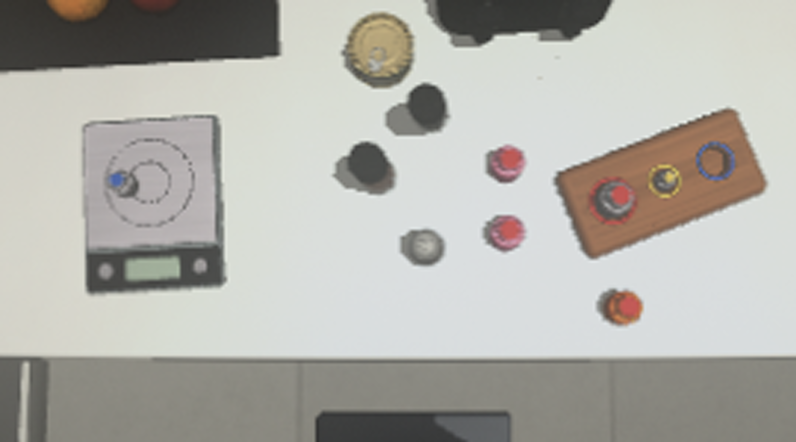

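View pics/v2.png

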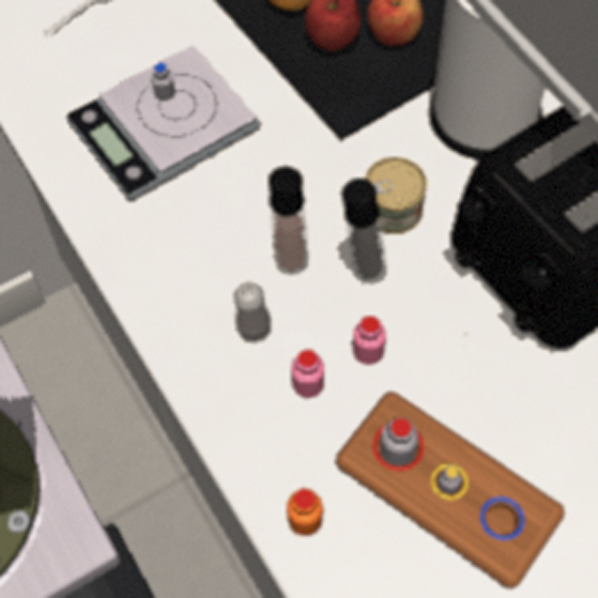

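The top view shows the blue weight on the pan at about (150,201), left of the ring centre (161,202). The empty blue socket is at (352,195).

There are four red-topped candidates in the top view: pink at (282,194) and (282,219), orange at (321,244), and steel grey at (319,207). The steel one in the red-ringed socket is weight_500, because it is the only steel-coloured one and it stands in its home socket. Next I refine the positions by colour and check them in a crop.

```bash
cat > seg.py <<'E'
from h import *
def blobs(img,kind,mina=4):
    h=cv2.cvtColor(img,cv2.COLOR_RGB2HSV);H,S,V=[h[...,i].astype(int) for i in range(3)]
    m={"blue":(H>105)&(H<130)&(S>110),"red":((H<5)|(H>174))&(S>165)&(V>120),"yel":(H>23)&(H<33)&(S>150)}[kind]
    n,l,s,c=cv2.connectedComponentsWithStats(m.astype(np.uint8),connectivity=8)
    return [(c[i].round(1).tolist(),int(s[i,4]),s[i,:4].tolist()) for i in range(1,n) if s[i,4]>=mina]
E
python3 - <<'E'
from seg import *
np.set_printoptions(precision=4,suppress=True)
I={c:cv2.cvtColor(cv2.imread(f"pics/{c}0.png"),cv2.COLOR_BGR2RGB) for c in("top","side")}
box={"top":(140,110,290,380),"side":(80,120,340,380)}
for c in I:
  r0,c0,r1,c1=box[c]
  for k in("blue","red","yel"):
    for p,a,b in blobs(I[c][r0:r1,c0:c1],k): print(c,k,np.add(p,(c0,r0)),a,b)
for n in ("scale","weight_block"):
  for c in I:
    ctrl.camera(c); m=ctrl.masks_of(n,c)[0]["pixels"]; 
    r=cv2.minAreaRect(np.argwhere(m)[:,::-1].astype(np.float32)); print(n,c,r, m.sum())
a=I["top"][185:265,265:375];b=I["side"][240:340,240:370]
a=cv2.resize(a,(440,320),interpolation=2);b=cv2.resize(b,(416,320),interpolation=2)[:,:350]
p=cv2.resize(np.hstack([I["top"][170:245,130:195]]),(277,320),interpolation=2)
cv2.imwrite("pics/v3.png",cv2.cvtColor(np.vstack([np.hstack([a,b]),]),cv2.COLOR_RGB2BGR))
E
```

```text
top blue [149.  200.2] 10 [38, 59, 3, 4]
side blue [189.4 108.9] 11 [68, 28, 4, 3]
side blue [332.2 298.6] 8 [210, 217, 6, 5]
side blue [343.  311.2] 13 [218, 227, 9, 7]
side blue [332.  310.2] 4 [211, 229, 3, 3]
side red [263.4  85.4] 132 [135, 0, 18, 13]
side red [286.2  84.2] 22 [163, 2, 8, 5]
side red [280.6 220.7] 33 [157, 138, 8, 6]
side red [253.3 235.6] 36 [130, 153, 8, 6]
side red [294.  265.1] 44 [171, 182, 7, 7]
side red [292.4 277.7] 51 [162, 188, 22, 17]
side red [252.  296.5] 52 [128, 213, 9, 8]
scale top ((161.3416290283203, 209.18972778320312), (57.868072509765625, 45.917816162109375), 88.66777801513672) 2552
scale side ((190.52940368652344, 131.88235473632812), (48.01959991455078, 71.00041198730469), 59.036251068115234) 2946
weight_block top ((333.7765197753906, 201.7744140625), (32.112327575683594, 65.83671569824219), 69.22774505615234) 1887
weight_block side ((316.0608215332031, 291.1148681640625), (98.1130142211914, 44.522850036621094), 35.53767395019531) 3712
```

View pics/v3.png

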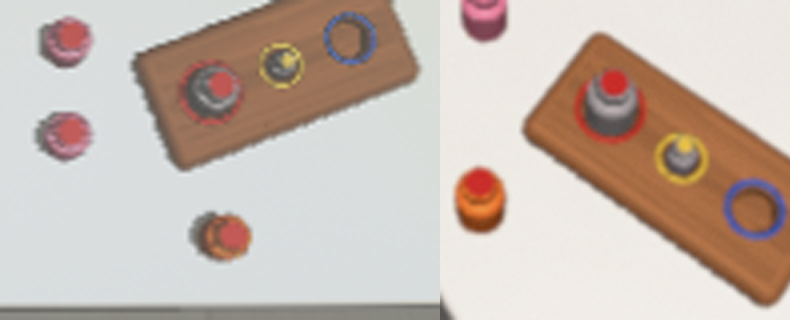

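The crop confirms it: in the top view the steel weight with a red disc stands in the red-ringed socket, about (319,207). The pink and orange ones stand loose on the worktop, and the blue-ringed socket is empty. Next I fit the rings on the known planes.

```bash
cat > fit.py <<'E'
from seg import *
from scipy.optimize import least_squares
np.set_printoptions(precision=4,suppress=True)
def plane(c,P,z): return np.array([at_z(c,p,z)[:2] for p in P])
def circ(c,w,cen,z,rmin,rmax):
    P=np.argwhere(w>0)[:,::-1]; X=plane(c,P,z); W=w[w>0].astype(float)
    r=np.hypot(*(X-cen).T); k=(r>rmin)&(r<rmax); X=X[k];W=np.sqrt(W[k])
    s=least_squares(lambda q:W*(np.hypot(X[:,0]-q[0],X[:,1]-q[1])-q[2]),[*cen,(rmin+rmax)/2],loss="soft_l1",f_scale=.01)
    return s.x,k.sum()
def img(c): return cv2.cvtColor(cv2.imread(f"pics/{c}0.png"),cv2.COLOR_BGR2RGB)
E
python3 - <<'E'
from fit import *
for c in("top","side"):
    I=img(c).astype(int);R,G,B=I[...,0],I[...,1],I[...,2]
    bl=np.clip(B-(R+G)//2-5,0,60); ye=np.clip(np.minimum(R,G)-B-75,0,60); rd=np.clip(R-(G+B)//2-80,0,80)
    ctr={"top":[(352.5,194.5),(335.5,201.25),(317.75,208)],"side":[(338.4,305.3),(315.6,289.4),(292.8,273.1)]}[c]
    for n,w,p,rr in(("b",bl,ctr[0],(.012,.03)),("y",ye,ctr[1],(.012,.026)),("r",rd,ctr[2],(.019,.034))):
        cen=at_z(c,p,.024)[:2]
        for _ in range(2): s,k=circ(c,w,cen,.024,*rr); cen=s[:2] if np.hypot(*(s[:2]-cen))<.01 else cen
        print(c,n,at_z(c,p,.024)[:2],s,k)
    g=cv2.GaussianBlur(I.astype(np.float32).sum(2),(0,0),4)-I.sum(2); w=np.clip(g-25,0,150)
    cen=at_z(c,{"top":(160.7,201.7),"side":(197,125.2)}[c],.0252)[:2]
    for rr in((.043,.057),(.017,.03)):
        q=cen
        for _ in range(3): s,k=circ(c,w,q,.0252,*rr); q=s[:2]
        print(c,"pan",cen,s,k)
    p={"top":(149,200.2),"side":(189.4,108.9)}[c]; print("w200 top",at_z(c,p,.0252+.051)[:2])
print("tri200",tri((149,200.2),(189.4,108.9)))
print("tri red-or",tri((319.8,206.8),(294,265.1)))
E
```

```text
top b [ 0.5024 -0.3485] [ 0.5036 -0.3472  0.0206] 44
top y [ 0.479  -0.2887] [ 0.48   -0.2867  0.0175] 12
top r [ 0.4558 -0.2272] [ 0.4551 -0.2207  0.0235] 22Traceback (most recent call last):
  File "<stdin>", line 14, in <module>
  File "fit.py", line 6, in circ
    P=np.argwhere(w>0)[:,::-1]; X=plane(c,P,z); W=w[w>0].astype(float)
                                  ~~~~~^^^^^^^
  File "fit.py", line 4, in plane
    def plane(c,P,z): return np.array([at_z(c,p,z)[:2] for p in P])
                                       ~~~~^^^^^^^
  File "h.py", line 9, in at_z
    o,d=ray(cam,px); return o+d*(z-o[2])/d[2]
        ~~~^^^^^^^^
  File "h.py", line 4, in ray
    m=ctrl.camera_model(cam);K=np.array(m["intrinsics"]);k=m["k1"];R=np.array(m["R"]);t=np.array(m["t"])
ValueError: time passes only in moves, steps and waits
```

```bash
sed -i 's/^def ray/import functools\ncm=functools.lru_cache(None)(ctrl.camera_model)\ndef ray/; s/m=ctrl.camera_model(cam)/m=cm(cam)/' h.py
cat > rings.py <<'E'
from fit import *
def run():
  for c in("top","side"):
    I=img(c).astype(int);R,G,B=I[...,0],I[...,1],I[...,2]
    bl=np.clip(B-(R+G)//2-5,0,60); ye=np.clip(np.minimum(R,G)-B-75,0,60); rd=np.clip(R-(G+B)//2-80,0,80)
    ctr={"top":[(352.5,194.5),(335.5,201.25),(317.75,208)],"side":[(338.4,305.3),(315.6,289.4),(292.8,273.1)]}[c]
    for n,w,p,rr in(("b",bl,ctr[0],(.012,.03)),("y",ye,ctr[1],(.012,.026)),("r",rd,ctr[2],(.019,.034))):
        cen=at_z(c,p,.024)[:2]
        for _ in range(2): s,k=circ(c,w,cen,.024,*rr); cen=s[:2] if np.hypot(*(s[:2]-cen))<.01 else cen
        print(c,n,at_z(c,p,.024)[:2],s,k)
    g=cv2.GaussianBlur(I.sum(2).astype(np.float32),(0,0),4)-I.sum(2); w=np.clip(g-25,0,150)
    cen=at_z(c,{"top":(160.7,201.7),"side":(197,125.2)}[c],.0252)[:2]
    for rr in((.043,.057),(.017,.03)):
        q=cen
        for _ in range(3): s,k=circ(c,w,q,.0252,*rr); q=s[:2]
        print(c,"pan",cen,s,k)
    p={"top":(149,200.2),"side":(189.4,108.9)}[c]; print("w200 top",at_z(c,p,.0252+.051)[:2])
  print("tri200",tri((149,200.2),(189.4,108.9)))
  print("tri red-or",tri((319.8,206.8),(294,265.1)))
run()
E
python3 rings.py
```

```text
top b [ 0.5024 -0.3485] [ 0.5036 -0.3472  0.0206] 44
top y [ 0.479  -0.2887] [ 0.48   -0.2867  0.0175] 12
top r [ 0.4558 -0.2272] [ 0.4551 -0.2207  0.0235] 22
top pan [0.4753 0.3031] [0.4765 0.3045 0.0498] 99
top pan [0.4753 0.3031] [0.4765 0.3047 0.0232] 59
w200 top [0.4729 0.3302]
side b [ 0.4992 -0.3451] [ 0.499  -0.3436  0.0203] 131
side y [ 0.4764 -0.2848] [ 0.4753 -0.2835  0.0172] 88
side r [ 0.4532 -0.2215] [ 0.4522 -0.2228  0.0257] 201
side pan [0.4727 0.3072] [0.4717 0.3089 0.0504] 137
side pan [0.4727 0.3072] [0.4714 0.3087 0.0237] 77
w200 top [0.4678 0.3315]
tri200 (array([0.4703, 0.3307, 0.0765]), np.float64(0.0051975510051034774))
tri red-or (array([ 0.452 , -0.2234,  0.081 ]), np.float64(0.001100285358148628))
```

```bash
cat > go.py <<'E'
import sys
from h import *
from scipy.spatial.transform import Rotation as Ro
def go(x,y,z,yawdeg=None):
    o=ctrl.get_obs(); R=Ro.from_euler("xyz",o["eef_rot"]); d=np.array([x,y,z])-o["ee_pos"]
    w=np.zeros(3) if yawdeg is None else (R.inv()*Ro.from_euler("xyz",[np.pi,0,np.deg2rad(yawdeg)])).as_rotvec(degrees=True)/6
    print(np.round(o["ee_pos"],4),np.round(np.rad2deg(o["eef_rot"]),2),"units",np.round(R.inv().apply(d)/.03,3),np.round(w,3),"F",np.round(o["force"],2),round(o["grip_width"],4),round(o["grip_force"],1),round(o["time_s"],2))
if __name__=="__main__": go(*map(float,sys.argv[1:]))
E
python3 go.py .470 .331 .13 111.5
```

```text
[0.1755 0.5212 0.2055] [180.    -0.   161.39] units [-11.326  -2.877   2.515] [ 0.    -0.     8.315] F [-0.14  0.04  0.19] 0.0943 0.0 1.8
```

Call:
{"name": "step_arm", "arguments": {
  "plan": [
    [[-1.4, -0.36, 0.3, 0, 0, 1.04], [-2.8, -0.72, 0.6, 0, 0, 2.08], [-4.2, -1.08, 0.9, 0, 0, 3.12], [-5.6, -1.44, 1.2, 0, 0, 4.16], [-7.0, -1.8, 1.5, 0, 0, 5.2], [-8.4, -2.15, 1.8, 0, 0, 6.24], [-9.9, -2.5, 2.1, 0, 0, 7.3], [-11.33, -2.88, 2.5, 0, 0, 8.3]]
  ],
  "grip": 0.6
}}

```text
time_s: 2.47
ee_pos: [0.4511, 0.343, 0.1365]
eef_rot: [3.141, -0.0, 1.942]
force: [0.0, 1.5, 0.4]
grip_width: 0.0564
grip_force: 0.0
```

Call:
{"name": "step_arm", "arguments": {
  "plan": [
    [[0, 0, 0, 0, 0, 0], [0, 0, 0, 0, 0, 0], [0, 0, 0, 0, 0, 0]]
  ]
}}

```text
time_s: 2.72
ee_pos: [0.4491, 0.3445, 0.1366]
eef_rot: [-3.141, -0.0, 1.948]
force: [-0.4, 0.3, -0.3]
grip_width: 0.0562
grip_force: 0.0
```

```bash
python3 - <<'E'
from seg import *
from go import go
go(.470,.331,.046,111.5)
I={c:ctrl.camera(c) for c in("top","side")}
for c in I:
  cv2.imwrite(f"pics/{c}1.png",cv2.cvtColor(I[c],cv2.COLOR_RGB2BGR))
  print(c,[proj(c,ctrl.get_obs()["ee_pos"]+[0,0,d]) for d in(0,-.1)])
a=I["top"][150:250,110:210];b=I["side"][60:160,140:240]
cv2.imwrite("pics/v4.png",cv2.cvtColor(np.hstack([cv2.resize(k,(400,400),interpolation=2) for k in(a,b)]),cv2.COLOR_RGB2BGR))
E
```

```text
[0.4491 0.3445 0.1366] [-1.7999e+02 -1.0000e-02  1.1164e+02] units [-0.675  0.481  3.019] [-0.002 -0.001  0.023] F [-0.35  0.31 -0.3 ] 0.0562 0.0 2.72
top [array([139.03424645, 205.08167801]), array([147.14056466, 209.04830065])]
side [array([178.04154519,  93.8025973 ]), array([183.10092715, 117.39217717])]
```

View pics/v4.png

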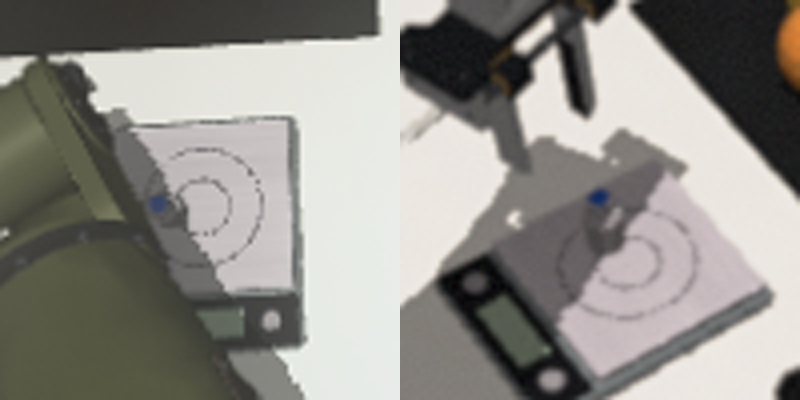

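The picture shows the open fingers above and left of the blue weight, with tips at side (172,102) and (187,89). The move fell about 25 mm short because of the speed cap. Now I align and go down.

Call:
{"name": "step_arm", "arguments": {
  "plan": [
    [[-0.675, 0.48, 0, 0, 0, 0], [-0.675, 0.48, 0.8, 0, 0, 0], [-0.675, 0.48, 1.6, 0, 0, 0], [-0.675, 0.48, 2.4, 0, 0, 0], [-0.675, 0.48, 3.04, 0, 0, 0], [-0.675, 0.48, 3.04, 0, 0, 0], [-0.675, 0.48, 3.04, 0, 0, 0]]
  ]
}}

```text
time_s: 3.4
ee_pos: [0.4695, 0.3315, 0.0456]
eef_rot: [-3.141, 0.0, 1.949]
force: [-0.4, 0.6, -0.1]
grip_width: 0.0562
grip_force: 0.0
```

```bash
python3 - <<'E'
from seg import *
from go import go
go(.470,.331,.045,111.5)
I=ctrl.camera("side"); b=I[60:160,140:240]
print(blobs(b,"blue",2),[proj("side",ctrl.get_obs()["ee_pos"]+[0,0,d]) for d in(0,.031)])
cv2.imwrite("pics/v5.png",cv2.cvtColor(cv2.resize(b,(500,500),interpolation=2),cv2.COLOR_RGB2BGR))
E
```

```text
[0.4695 0.3315 0.0456] [-1.7995e+02  1.0000e-02  1.1169e+02] units [-0.02   0.009  0.019] [-0.008  0.001  0.032] F [-0.37  0.63 -0.05] 0.0562 0.0 3.4
[([49.4, 48.9], 11, [48, 48, 4, 3])] [array([191.39696835, 115.25456709]), array([190.04989465, 108.17519402])]
```

View pics/v5.png

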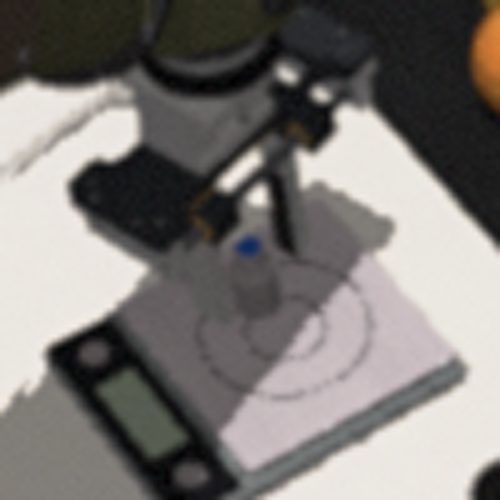

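The side view shows the blue weight at (189,109), between the fingers and within 1 px of the expected centre. Closing.

Call:
{"name": "step_arm", "arguments": {
  "plan": [
    [[0, 0, 0, 0, 0, 0], [0, 0, 0, 0, 0, 0], [0, 0, 0, 0, 0, 0], [0, 0, 0, 0, 0, 0], [0, 0, 0, 0, 0, 0], [0, 0, 0, 0, 0, 0]]
  ],
  "grip": 0.1,
  "squeeze": 25
}}

```text
time_s: 3.95
ee_pos: [0.4705, 0.3309, 0.0457]
eef_rot: [3.141, -0.0, 1.948]
force: [0.5, 0.8, 1.6]
grip_width: 0.0271
grip_force: 25.0
```

Call:
{"name": "step_arm", "arguments": {
  "plan": [
    [[0, 0, -0.3, 0, 0, 0], [0, 0, -1.2, 0, 0, 0], [0, 0, -2.4, 0, 0, 0], [0, 0, -3.6, 0, 0, 0], [0, 0, -4.8, 0, 0, 0], [0, 0, -6, 0, 0, 0], [0, 0, -6.8, 0, 0, 0], [0, 0, -6.8, 0, 0, 0]]
  ]
}}

```text
time_s: 4.62
ee_pos: [0.4713, 0.3314, 0.2555]
eef_rot: [3.133, -0.001, 1.948]
force: [0.2, 0.8, -1.8]
grip_width: 0.0272
grip_force: 25.0
```

```bash
python3 - <<'E'
from seg import *
from go import go
go(.500,-.3455,.25,111.5)
o=ctrl.get_obs()["ee_pos"]
for c in("top","side"):
  I=ctrl.camera(c); print(c,[b for b in blobs(I,"blue",2)],proj(c,o+[0,0,.031]))
E
```

```text
[0.4713 0.3314 0.2555] [ 1.7954e+02 -8.0000e-02  1.1159e+02] units [-21.332  -7.414   0.093] [ 0.077 -0.013  0.015] F [ 0.25  0.77 -1.84] 0.0272 25.0 4.62
top [([348.0, 190.0], 3, [347, 189, 3, 3]), ([356.0, 190.0], 3, [355, 189, 3, 3]), ([348.0, 198.0], 3, [347, 197, 3, 3]), ([352.5, 200.0], 2, [352, 200, 2, 1])] [129.59622012 189.59204193]
side [([179.3, 54.4], 7, [178, 54, 4, 2]), ([328.0, 183.5], 2, [328, 183, 1, 2]), ([343.5, 192.5], 2, [343, 192, 2, 2]), ([361.7, 200.0], 3, [361, 199, 2, 3]), ([391.0, 199.5], 2, [391, 199, 1, 2]), ([332.2, 298.6], 8, [330, 297, 6, 5]), ([346.0, 303.5], 2, [346, 303, 1, 2]), ([343.4, 311.0], 12, [339, 307, 8, 7]), ([332.0, 310.2], 4, [331, 309, 3, 3]), ([336.5, 313.0], 2, [336, 313, 2, 1])] [179.80261115  52.04399528]
```

Call:
{"name": "step_arm", "arguments": {
  "plan": [
    [[-0.5, -0.17, 0, 0, 0, 0], [-1.4, -0.49, 0, 0, 0, 0], [-2.3, -0.8, 0, 0, 0, 0], [-3.2, -1.11, 0, 0, 0, 0], [-4.2, -1.46, 0, 0, 0, 0], [-5.2, -1.81, 0, 0, 0, 0], [-6.2, -2.15, 0, 0, 0, 0], [-7.2, -2.5, 0, 0, 0, 0]]
  ]
}}

```text
time_s: 5.38
ee_pos: [0.4789, 0.1001, 0.2476]
eef_rot: [-3.139, -0.001, 1.948]
force: [0.5, -0.0, -1.3]
grip_width: 0.0275
grip_force: 25.0
```

Call:
{"name": "step_arm", "arguments": {
  "plan": [
    [[-1, -0.35, 0, 0, 0, 0], [-2, -0.7, 0, 0, 0, 0], [-3, -1.04, 0, 0, 0, 0], [-4, -1.39, 0, 0, 0, 0], [-5, -1.74, 0, 0, 0, 0], [-6, -2.08, 0, 0, 0, 0], [-7, -2.43, 0, 0, 0, 0], [-8, -2.78, 0, 0, 0, 0]]
  ]
}}

```text
time_s: 6.05
ee_pos: [0.4894, -0.1534, 0.2476]
eef_rot: [-3.139, -0.002, 1.947]
force: [0.8, -0.0, -2.0]
grip_width: 0.0273
grip_force: 25.0
```

Call:
{"name": "step_arm", "arguments": {
  "plan": [
    [[-1, -0.35, 0, 0, 0, 0], [-2, -0.7, 0, 0, 0, 0], [-3, -1.04, 0, 0, 0, 0], [-4, -1.39, 0, 0, 0, 0], [-5, -1.74, 0, 0, 0, 0], [-5.8, -2.0, 0, 0, 0, 0], [-6.1, -2.13, 0, 0, 0, 0], [-6.1, -2.13, 0, 0, 0, 0]]
  ]
}}

```text
time_s: 6.72
ee_pos: [0.4974, -0.3468, 0.2471]
eef_rot: [-3.14, -0.003, 1.945]
force: [0.0, 0.1, -2.1]
grip_width: 0.0273
grip_force: 25.0
```

```bash
python3 go.py .501 -.3455 .07 111.5
```

```text
[ 0.4974 -0.3468  0.2471] [-1.7989e+02 -1.7000e-01  1.1145e+02] units [-0.02   0.141  5.904] [-0.019 -0.028 -0.009] F [ 0.04  0.06 -2.11] 0.0273 25.0 6.72
```

Call:
{"name": "step_arm", "arguments": {
  "plan": [
    [[0, 0.14, 1, 0, 0, 0], [0, 0.14, 2, 0, 0, 0], [0, 0.14, 3, 0, 0, 0], [0, 0.14, 4, 0, 0, 0], [0, 0.14, 5, 0, 0, 0], [0, 0.14, 5.9, 0, 0, 0], [0, 0.14, 6.3, 0, 0, 0], [0, 0.14, 6.3, 0, 0, 0]]
  ]
}}

```text
time_s: 7.38
ee_pos: [0.5013, -0.3417, 0.0575]
eef_rot: [-3.139, -0.005, 1.948]
force: [-0.3, -0.5, -1.4]
grip_width: 0.0273
grip_force: 25.0
```

```bash
python3 - <<'E'
from seg import *
from go import go
go(.501,-.3455,.07,111.5)
o=ctrl.get_obs()["ee_pos"]
for c in("top","side"):
  I=ctrl.camera(c); cv2.imwrite(f"pics/{c}2.png",cv2.cvtColor(I,cv2.COLOR_RGB2BGR)); print(c,blobs(I[120:340,230:400],"blue",2),[proj(c,o+[0,0,d]) for d in(.031,0,-.02,.024-o[2])])
  J=I[160:225,310:390] if c=="top" else I[255:335,290:390]
  cv2.imwrite(f"pics/v6{c}.png",cv2.cvtColor(cv2.resize(J,(400 if c=="top" else 400,325 if c=="top" else 320),interpolation=2),cv2.COLOR_RGB2BGR))
a=cv2.imread("pics/v6top.png");b=cv2.imread("pics/v6side.png");cv2.imwrite("pics/v6.png",np.hstack([a[:320],b]))
E
```

```text
[ 0.5013 -0.3417  0.0575] [-179.84   -0.27  111.63] units [-0.113 -0.057 -0.418] [-0.026 -0.046  0.022] F [-0.31 -0.52 -1.39] 0.0273 25.0 7.38
top [] [array([355.69493669, 191.69076742]), array([353.16627827, 193.23368946]), array([351.59574817, 194.19157483]), array([350.56334528, 194.82107866])]
side [([96.5, 44.5], 2, [96, 44, 2, 2]), ([92.3, 59.0], 3, [92, 58, 2, 3]), ([93.0, 63.3], 3, [92, 63, 3, 2]), ([99.5, 68.5], 2, [99, 68, 2, 2]), ([102.8, 77.2], 5, [102, 76, 3, 4]), ([152.5, 81.5], 2, [152, 81, 2, 2]), ([117.5, 84.5], 2, [117, 84, 2, 2]), ([133.0, 87.5], 2, [133, 87, 1, 2])] [array([342.15915272, 294.59655533]), array([340.2225851 , 299.06728618]), array([339.02152785, 301.8409477 ]), array([338.23270566, 303.66299689])]
```

View pics/v6.png

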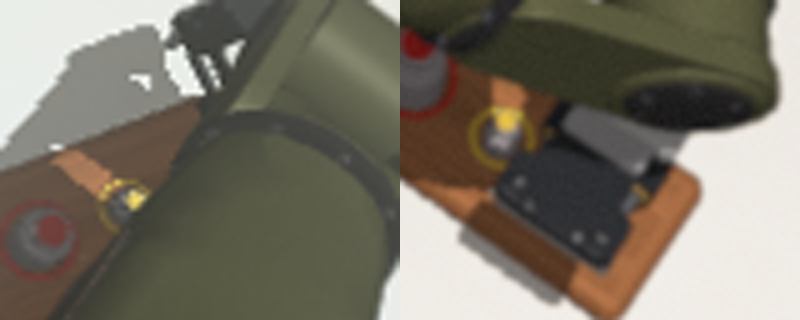

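Both views of the socket are hidden by the arm, which shows only the wrist over the blue ring. I rely on the fitted socket (0.5013, -0.3453) and descend slowly, watching the force.

Call:
{"name": "step_arm", "arguments": {
  "plan": [
    [[-0.11, -0.05, 0, 0, 0, 0], [-0.11, -0.05, 0, 0, 0, 0], [-0.11, -0.05, 0.15, 0, 0, 0], [-0.11, -0.05, 0.3, 0, 0, 0], [-0.11, -0.05, 0.4, 0, 0, 0], [-0.11, -0.05, 0.4, 0, 0, 0]]
  ]
}}

```text
time_s: 7.98
ee_pos: [0.5021, -0.347, 0.0474]
eef_rot: [-3.141, -0.001, 1.948]
force: [1.0, 0.3, -1.7]
grip_width: 0.0271
grip_force: 25.0
```

Call:
{"name": "step_arm", "arguments": {
  "plan": [
    [[0, 0, 0.07, 0, 0, 0], [0, 0, 0.13, 0, 0, 0], [0, 0, 0.13, 0, 0, 0]]
  ]
}}

```text
time_s: 8.23
ee_pos: [0.5023, -0.3472, 0.0441]
eef_rot: [-3.141, -0.0, 1.948]
force: [-0.2, -0.7, -2.4]
grip_width: 0.0273
grip_force: 25.0
```

```bash
python3 go.py .5013 -.3453 .0315 111.5
```

```text
[ 0.5023 -0.3472  0.0441] [-1.7999e+02 -2.0000e-02  1.1159e+02] units [ 0.07  -0.008  0.419] [-0.002 -0.004  0.015] F [-0.18 -0.68 -2.43] 0.0273 25.0 8.23
```

Still 2 mm off in y. I correct that and go down in small increments.

Call:
{"name": "step_arm", "arguments": {
  "plan": [
    [[0.06, -0.01, 0, 0, 0, 0], [0.06, -0.01, 0, 0, 0, 0], [0.06, -0.01, 0.08, 0, 0, 0], [0.06, -0.01, 0.14, 0, 0, 0], [0.06, -0.01, 0.14, 0, 0, 0]]
  ]
}}

```text
time_s: 8.65
ee_pos: [0.5013, -0.3456, 0.0398]
eef_rot: [-3.141, -0.001, 1.948]
force: [-0.1, 0.9, -2.3]
grip_width: 0.0275
grip_force: 25.0
```

Call:
{"name": "step_arm", "arguments": {
  "plan": [
    [[0, 0, 0.05, 0, 0, 0], [0, 0, 0.1, 0, 0, 0], [0, 0, 0.1, 0, 0, 0]]
  ]
}}

```text
time_s: 8.9
ee_pos: [0.5014, -0.3456, 0.0369]
eef_rot: [-3.141, -0.0, 1.948]
force: [-1.2, -0.3, -2.1]
grip_width: 0.0272
grip_force: 25.0
```

```bash
python3 go.py .5013 -.3453 .0315 111.5
```

```text
[ 0.5014 -0.3456  0.0369] [-1.7999e+02 -2.0000e-02  1.1159e+02] units [0.011 0.002 0.18 ] [-0.002 -0.004  0.015] F [-1.24 -0.28 -2.11] 0.0272 25.0 8.9
```

Call:
{"name": "step_arm", "arguments": {
  "plan": [
    [[0, 0, 0.06, 0, 0, 0], [0, 0, 0.12, 0, 0, 0], [0, 0, 0.18, 0, 0, 0], [0, 0, 0.18, 0, 0, 0]]
  ]
}}

```text
time_s: 9.23
ee_pos: [0.5013, -0.3456, 0.0314]
eef_rot: [-3.141, -0.001, 1.948]
force: [0.1, -0.4, -2.2]
grip_width: 0.0273
grip_force: 25.0
```

Call:
{"name": "step_arm", "arguments": {
  "plan": [
    [[0, 0, 0.03, 0, 0, 0], [0, 0, 0.03, 0, 0, 0]]
  ]
}}

```text
time_s: 9.4
ee_pos: [0.5016, -0.3458, 0.0311]
eef_rot: [3.141, 0.0, 1.948]
force: [-0.5, 0.3, -2.4]
grip_width: 0.0273
grip_force: 25.0
```

Call:
{"name": "step_arm", "arguments": {
  "plan": [
    [[0, 0, 0, 0, 0, 0], [0, 0, 0, 0, 0, 0], [0, 0, 0, 0, 0, 0], [0, 0, 0, 0, 0, 0]]
  ],
  "grip": 0.55
}}

```text
time_s: 9.73
ee_pos: [0.5016, -0.3458, 0.0311]
eef_rot: [3.141, 0.0, 1.948]
force: [-0.2, -0.5, 0.2]
grip_width: 0.05
grip_force: 0.0
```

Call:
{"name": "step_arm", "arguments": {
  "plan": [
    [[0, 0, -0.5, 0, 0, 0], [0, 0, -1.5, 0, 0, 0], [0, 0, -2.5, 0, 0, 0], [0, 0, -3.5, 0, 0, 0], [0, 0, -3.5, 0, 0, 0]]
  ]
}}

```text
time_s: 10.15
ee_pos: [0.5033, -0.3471, 0.1423]
eef_rot: [3.137, 0.008, 1.948]
force: [0.1, -0.2, 0.5]
grip_width: 0.0519
grip_force: 0.0
```

```bash
python3 go.py .454 -.2235 .135 111.5
```

```text
[ 0.5033 -0.3471  0.1423] [179.74   0.44 111.59] units [ 4.438 -0.013  0.21 ] [0.043 0.074 0.016] F [ 0.05 -0.21  0.47] 0.0519 0.0 10.15
```

Call:
{"name": "step_arm", "arguments": {
  "plan": [
    [[0.7, 0, 0, 0, 0, 0], [1.7, 0, 0, 0, 0, 0], [2.7, 0, 0, 0, 0, 0], [3.7, 0, 0, 0, 0, 0], [4.44, 0, 0.2, 0, 0, 0], [4.44, 0, 0.2, 0, 0, 0], [4.44, 0, 0.2, 0, 0, 0]]
  ],
  "grip": 0.75
}}

```text
time_s: 10.73
ee_pos: [0.4525, -0.2214, 0.1301]
eef_rot: [3.141, 0.0, 1.949]
force: [-0.6, -0.4, 0.1]
grip_width: 0.0704
grip_force: 0.0
```

```bash
python3 - <<'E'
from seg import *
from go import go
go(.4543,-.224,.033,111.5)
for c in("top","side"):
  I=ctrl.camera(c)
  J=I[170:235,300:380] if c=="top" else I[255:335,270:370]
  cv2.imwrite(f"pics/v7{c}.png",cv2.cvtColor(cv2.resize(J,(400 if c=="top" else 400,325 if c=="top" else 320),interpolation=2),cv2.COLOR_RGB2BGR))
a=cv2.imread("pics/v7top.png");b=cv2.imread("pics/v7side.png");cv2.imwrite("pics/v7.png",np.hstack([a[:320],b]))
E
```

```text
[ 0.4525 -0.2214  0.1301] [1.7999e+02 2.0000e-02 1.1166e+02] units [-0.102  0.024  3.235] [0.001 0.003 0.027] F [-0.61 -0.35  0.08] 0.0704 0.0 10.73
```

View pics/v7.png

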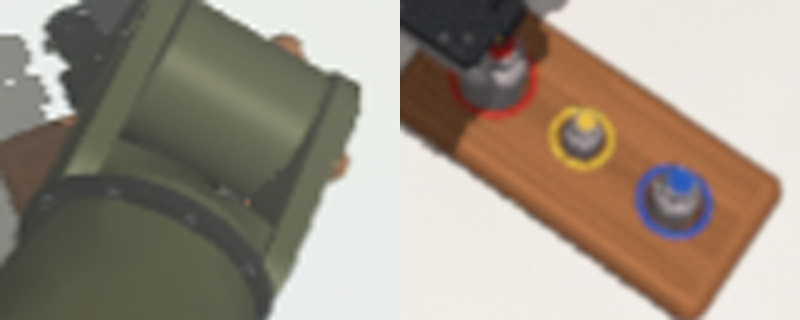

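The side view shows the 200 g upright in the blue ring at about (338,303), the 100 g untouched, and the gripper over the red weight. Now down onto the 500 g.

Call:
{"name": "step_arm", "arguments": {
  "plan": [
    [[-0.1, 0.02, 0.4, 0, 0, 0], [-0.1, 0.02, 1, 0, 0, 0], [-0.1, 0.02, 1.6, 0, 0, 0], [-0.1, 0.02, 2.2, 0, 0, 0], [-0.1, 0.02, 2.8, 0, 0, 0], [-0.1, 0.02, 3.23, 0, 0, 0], [-0.1, 0.02, 3.23, 0, 0, 0]]
  ]
}}

```text
time_s: 11.42
ee_pos: [0.4528, -0.2244, 0.0297]
eef_rot: [-3.139, -0.004, 1.947]
force: [0.2, -0.3, -0.8]
grip_width: 0.0704
grip_force: 0.0
```

Call:
{"name": "step_arm", "arguments": {
  "plan": [
    [[0, 0, 0, 0, 0, 0], [0, 0, 0, 0, 0, 0], [0, 0, 0, 0, 0, 0], [0, 0, 0, 0, 0, 0], [0, 0, 0, 0, 0, 0], [0, 0, 0, 0, 0, 0]]
  ],
  "grip": 0.2,
  "squeeze": 40
}}

```text
time_s: 11.92
ee_pos: [0.4547, -0.2246, 0.0337]
eef_rot: [3.14, 0.001, 1.948]
force: [1.7, 1.3, 2.9]
grip_width: 0.0371
grip_force: 40.0
```

Call:
{"name": "step_arm", "arguments": {
  "plan": [
    [[0, 0, -0.2, 0, 0, 0], [0, 0, -0.5, 0, 0, 0], [0, 0, -0.9, 0, 0, 0], [0, 0, -0.9, 0, 0, 0]]
  ]
}}

```text
time_s: 12.25
ee_pos: [0.4547, -0.2248, 0.0622]
eef_rot: [3.14, 0.002, 1.948]
force: [0.3, -0.5, -4.7]
grip_width: 0.0375
grip_force: 40.0
```

```bash
python3 go.py .4543 -.224 .26 111.5
```

```text
[ 0.4547 -0.2248  0.0622] [1.7992e+02 1.1000e-01 1.1159e+02] units [ 1.900e-02  5.000e-03 -6.592e+00] [0.013 0.019 0.016] F [ 0.27 -0.49 -4.67] 0.0375 40.0 12.25
```

Call:
{"name": "step_arm", "arguments": {
  "plan": [
    [[0, 0, -0.5, 0, 0, 0], [0, 0, -1.4, 0, 0, 0], [0, 0, -2.3, 0, 0, 0], [0, 0, -3.2, 0, 0, 0], [0, 0, -4.1, 0, 0, 0], [0, 0, -5, 0, 0, 0], [0, 0, -6, 0, 0, 0], [0, 0, -6.6, 0, 0, 0]]
  ]
}}

```text
time_s: 12.92
ee_pos: [0.4542, -0.2245, 0.2609]
eef_rot: [3.14, 0.002, 1.948]
force: [0.4, -0.6, -5.0]
grip_width: 0.0373
grip_force: 40.0
```

```bash
python3 go.py .474 .3067 .26 111.5
```

```text
[ 0.4542 -0.2245  0.2609] [1.7993e+02 1.1000e-01 1.1159e+02] units [1.6222e+01 7.1300e+00 8.0000e-03] [0.012 0.018 0.015] F [ 0.44 -0.56 -5.05] 0.0373 40.0 12.92
```

Call:
{"name": "step_arm", "arguments": {
  "plan": [
    [[0.3, 0.13, 0, 0, 0, 0], [0.9, 0.4, 0, 0, 0, 0], [1.6, 0.7, 0, 0, 0, 0], [2.4, 1.05, 0, 0, 0, 0], [3.2, 1.41, 0, 0, 0, 0], [4, 1.76, 0, 0, 0, 0], [4.8, 2.11, 0, 0, 0, 0], [5.6, 2.46, 0, 0, 0, 0]]
  ]
}}

```text
time_s: 13.58
ee_pos: [0.46, -0.0393, 0.2564]
eef_rot: [-3.14, -0.001, 1.948]
force: [0.2, -0.1, -4.5]
grip_width: 0.0372
grip_force: 40.0
```

Call:
{"name": "step_arm", "arguments": {
  "plan": [
    [[0.8, 0.35, 0, 0, 0, 0], [1.6, 0.7, 0, 0, 0, 0], [2.4, 1.05, 0, 0, 0, 0], [3.2, 1.41, 0, 0, 0, 0], [4, 1.76, 0, 0, 0, 0], [4.8, 2.11, 0, 0, 0, 0], [5.6, 2.46, 0, 0, 0, 0], [6.4, 2.81, 0, 0, 0, 0]]
  ]
}}

```text
time_s: 14.25
ee_pos: [0.4676, 0.1701, 0.2563]
eef_rot: [-3.139, -0.0, 1.948]
force: [0.5, 0.4, -4.6]
grip_width: 0.0374
grip_force: 40.0
```

Call:
{"name": "step_arm", "arguments": {
  "plan": [
    [[0.8, 0.35, 0, 0, 0, 0], [1.6, 0.7, 0, 0, 0, 0], [2.4, 1.05, 0, 0, 0, 0], [3.1, 1.37, 0, 0, 0, 0], [3.7, 1.63, 0, 0, 0, 0], [4.1, 1.8, 0, 0, 0, 0], [4.22, 1.86, 0, 0, 0, 0], [4.22, 1.86, 0, 0, 0, 0]]
  ]
}}

```text
time_s: 14.92
ee_pos: [0.4735, 0.3071, 0.2569]
eef_rot: [-3.14, 0.0, 1.949]
force: [0.1, -0.0, -5.6]
grip_width: 0.0373
grip_force: 40.0
```

```bash
python3 go.py .474 .3067 .1 111.5
```

```text
[0.4735 0.3071 0.2569] [-1.7991e+02  2.0000e-02  1.1165e+02] units [-0.017  0.02   5.231] [-0.016  0.003  0.024] F [ 0.13 -0.03 -5.59] 0.0373 40.0 14.92
```

Call:
{"name": "step_arm", "arguments": {
  "plan": [
    [[0, 0, 0.5, 0, 0, 0], [0, 0, 1.3, 0, 0, 0], [0, 0, 2.2, 0, 0, 0], [0, 0, 3.1, 0, 0, 0], [0, 0, 4, 0, 0, 0], [0, 0, 4.9, 0, 0, 0], [0, 0, 5.5, 0, 0, 0], [0, 0, 5.7, 0, 0, 0]]
  ]
}}

```text
time_s: 15.58
ee_pos: [0.4728, 0.3049, 0.084]
eef_rot: [-3.137, 0.001, 1.947]
force: [-0.2, -0.8, -5.0]
grip_width: 0.0373
grip_force: 40.0
```

Call:
{"name": "step_arm", "arguments": {
  "plan": [
    [[0, 0, 0, 0, 0, 0], [0, 0, 0, 0, 0, 0], [0, 0, 0, 0, 0, 0]]
  ]
}}

```text
time_s: 15.83
ee_pos: [0.4747, 0.3068, 0.0886]
eef_rot: [3.139, -0.0, 1.947]
force: [0.4, 0.2, -4.9]
grip_width: 0.0371
grip_force: 40.0
```

```bash
python3 - <<'E'
from seg import *
from go import go
go(.474,.3067,.0597,111.5)
o=ctrl.get_obs()["ee_pos"]
I=ctrl.camera("side"); b=I[70:170,145:245]
r=[proj("side",X) for X in([o[0],o[1],o[2]-.0237],[.474,.3067,.026])]; print(r)
cv2.imwrite("pics/v8.png",cv2.cvtColor(cv2.resize(b,(550,550),interpolation=2),cv2.COLOR_RGB2BGR))
E
```

```text
[0.4747 0.3068 0.0886] [ 1.7987e+02 -1.0000e-02  1.1157e+02] units [ 0.006 -0.025  0.964] [ 0.022 -0.002  0.011] F [ 0.43  0.15 -4.86] 0.0371 40.0 15.83
[array([196.11384823, 116.18378329]), array([197.44886198, 124.950402  ])]
```

View pics/v8.png

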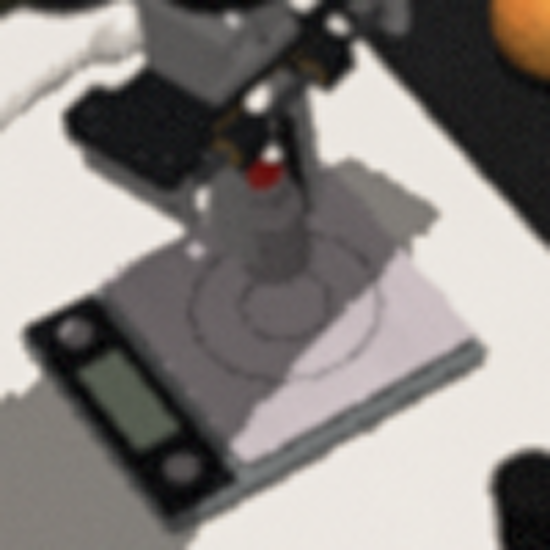

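The side view shows the 500 g weight upright in the gripper with its red disc at about (193,102). It hangs over the inner ring, whose centre is at (197,125), about 39 mm up as predicted. I lower it gently.

Call:
{"name": "step_arm", "arguments": {
  "plan": [
    [[0, -0.02, 0.15, 0, 0, 0], [0, -0.02, 0.35, 0, 0, 0], [0, -0.02, 0.55, 0, 0, 0], [0, -0.02, 0.7, 0, 0, 0], [0, -0.02, 0.8, 0, 0, 0], [0, -0.02, 0.87, 0, 0, 0], [0, -0.02, 0.91, 0, 0, 0], [0, -0.02, 0.91, 0, 0, 0]]
  ]
}}

```text
time_s: 16.55
ee_pos: [0.4734, 0.3065, 0.0595]
eef_rot: [-3.141, 0.0, 1.948]
force: [-0.3, 0.1, -4.8]
grip_width: 0.0373
grip_force: 40.0
```

Call:
{"name": "step_arm", "arguments": {
  "plan": [
    [[0, 0, 0, 0, 0, 0], [0, 0, 0, 0, 0, 0], [0, 0, 0, 0, 0, 0], [0, 0, 0, 0, 0, 0]]
  ]
}}

```text
time_s: 16.88
ee_pos: [0.4735, 0.3066, 0.0599]
eef_rot: [3.141, -0.0, 1.948]
force: [-0.2, 0.6, -5.8]
grip_width: 0.0373
grip_force: 40.0
```

```bash
python3 - <<'E'
from seg import *
from go import go
go(.474,.3067,.0597,111.5)
I=ctrl.camera("side"); b=I[70:170,145:245]
S=cv2.resize(b,(400,400),interpolation=2); T=cv2.resize(I[255:335,270:370],(400,320),interpolation=2)
cv2.imwrite("pics/v9.png",cv2.cvtColor(np.hstack([S,cv2.copyMakeBorder(T,0,80,0,0,0)]),cv2.COLOR_RGB2BGR))
o=ctrl.get_obs()["ee_pos"]; print(proj("side",o-[0,0,.0237]),proj("side",o+[0,0,.0423]))
for q in("salt_mill","pepper_mill","mill_1","tin_1"): print(q,[np.round(r["at"],1) for r in ctrl.place_of(q,"side")[:2]])
E
```

```text
[0.4735 0.3066 0.0599] [179.98  -0.   111.59] units [-0.002  0.018  0.007] [ 0.003 -0.     0.015] F [-0.21  0.56 -5.81] 0.0373 40.0 16.88
[196.91447103 122.84650535] [194.21582178 107.75216284]
salt_mill [array([244.7, 193.9])]
pepper_mill [array([280.8, 198.3])]
mill_1 [array([227.4, 221.7]), array([288.9, 171. ])]
tin_1 [array([289.4, 170.3]), array([292.9, 276.4])]
```

View pics/v9.png

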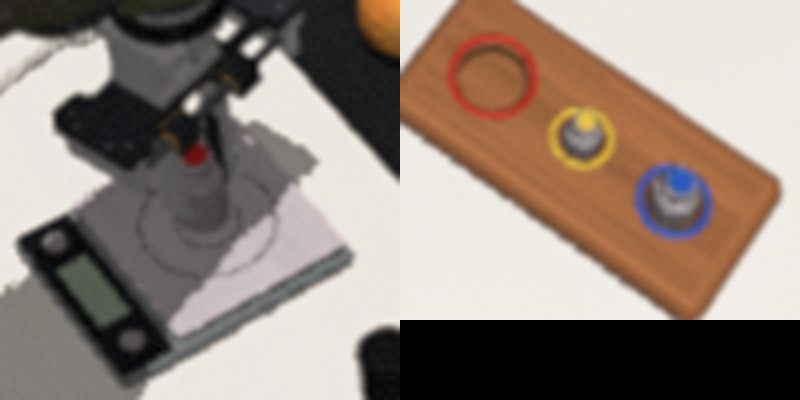

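The side view shows the 500 g upright just above the middle ring. The 200 g and 100 g stand in their sockets, the red socket is empty, and the mills and tin are where they were. Handing in.

```bash
python3 -c "
from station import ctrl
o=ctrl.get_obs();print(o['ee_pos'],o['force'],o['grip_force']);print(ctrl.hand_in())"
```

```text
[0.47342066 0.30651728 0.05975692] [ 0.34149804 -0.27920466 -5.24263094] 39.99520182609558
the job is handed in; nothing more can be done
None
```

The job is handed in: the 200 g is back in its blue socket, the 100 g is still in its own, the mills and tin haven't moved, and the gripper is holding the 500 g upright about 1 cm above the middle of the pan.

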